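# Slide the mixing slab out over the end of the ledge

## Robot

A 7-joint arm with a two-finger parallel gripper is mounted at the origin on the work surface. World frame = base frame: x ahead of the robot, y to its left, z up, the work surface at z = 0. Lengths are in m, angles in rad, forces in N, time in s.
With the tool pointing down it reaches from about 0.4 to 0.9 m from the base axis. Payload 5.6 kg.
Tool frame: the origin (TCP) lies midway between the tips of the shut fingers; the grasp point (between the pads) lies 19 mm behind it; y points along the fingers, z is the direction in which the jaws open and shut, and the axes are right-handed (so a half turn about y gives the same grasp; the last joint's range is limited). The gripper opens to 92 mm and grips with 3 to 60 N. Pads are 20 mm wide; open, the fingers measure 128 mm over their backs; the gripper's body (75 mm by 189 mm) begins 69 mm behind the grasp point.
Start: joints at [-1.237, 0.468, -0.012, 1.603, 0.006, 1.071, -0.056], TCP at [0.239, 0.604, 0.215] pointing down, gripper open.
Joint ranges: [-2.53, 2.53], [-0.31, 2.02], [-1.57, 1.55], [0.28, 2.44], [-1.29, 4.43], [0.15, 1.84], [-2.92, 2.92]. Speed limits (rad/s): [2.57, 2.57, 3.14, 3.14, 3.14, 3.14, 3.14].

## Interface

Orientations are given as a 3x3 rotation matrix whose columns are the frame's x, y, z axes.
In Python, from station import env, effector, solver, viewer, workorder, search_frame, tip_of gives the robot as it stands. Calls block until the motion is done:
- env.reach(position, orientation): joint-space move of the TCP to a pose.
- env.movel(position, frame=None, rate=0.15): straight line of the TCP; frame=None keeps the orientation; rate is the mean speed in m/s.
- env.goto_joints(angles): joint-space move.
- effector.release() and effector.grasp(squeeze=None): open the fingers fully, or close them until they stop; squeeze is the grip in N (None keeps the last).
- env.pause(seconds).
- solver.inverse_kinematics(position, orientation): joint angles nearest the present ones, or None.
- env.sense(): the state.
- viewer.read_camera(name): name is "scene" or "top"; returns (picture, depth): 400x640x3 uint8, red, green, blue; 400x640 float32, m along the optical axis (not along the pixel's ray), 0 where there is no reading.
- viewer.camera_info(name): a dict with "intrinsics" (3x3 intrinsics, pixels), "eye" and "rotation" of the camera in the world. Camera axes: x right, y up, looking along -z (the intrinsics and any distortion apply to the point x, -y, -z); pixel columns grow to the right and rows downward; lengths in m; the calibration is good to about 2 mm. A picture is of the moment at which its call begins. camera_info takes no time and is no camera call.
A pose or a line that the arm cannot do raises env.PlanningError and nothing moves.
- workorder.finish_job(): hands the job in, once; it reports no verdict.
Trained networks look in the newest picture that a camera, given by its name, has taken for a name from the list of things; names that differ only in an ending like _2 or _b are one class to them, and where a whole thing is asked for, a point or a joint stands for the part that bears it (a point fixed in the world has none). Each returns a list of dicts, best first, with "score" (0 to 1); they miss things now and then, are a little off and sometimes report something else, mostly with a low value. They report only what shows in the picture. A call takes as long as a camera call. They do not tell look-alikes from the thing itself.
- search_frame(camera, name): "at" ([x, y, z] in m, in world coordinates, good to about 4 mm: the middle of the surface that is visible of it).
- tip_of(camera, name): "at" ([x, y, z] in m, in world coordinates, good to about 4 mm: a listed point, or the origin of a listed thing).
The state is a dict: "t": time; "joint_positions": joint angles; "joint_velocities": joint speeds; "tau": joint torques, N m; "ee_pos": TCP position; "tcp_rot": TCP orientation; "wrist_force": force on the tool from outside, world axes, zero at the start; "moment": the same for the moment, N m; "gripper_width": finger opening in m.
Only numpy, scipy, OpenCV 4.12 (cv2) and the standard library are available. Lean on these libraries where they do the work, as an engineer would, in place of code of your own. Each camera call takes 0.05 s, during which the arm holds its last target.

## Task

The glass mixing slab lies flat on the steel ledge, where nobody can get a finger under it. Without gripping or lifting it, push it with your fingertips back square against the ledge's upstand and along it, until about 30 mm of the slab (two fingers' width) sticks out past the open end of the ledge on the side where the empty work tray stands, so that it can be picked up there next. Leave it lying flat with nothing touching it, and leave the tray, the articulator, the loose plaster cast and the spatula where they are.

Things in the scene. Friction and masses are not known exactly. Their poses are not given: they have to be found in the camera images.
- slab: Mixing slab: flat opal-glass plate, 90 mm (own x) by 150 mm (own y), 6 mm thick, about 0.2 kg, sliding freely on the ledge. Origin: centre of its underside; z up. It starts on the deck near the middle of the ledge's length, its own length roughly along the ledge, a little askew, its nearest corner 8 to 35 mm short of the upstand.
- ledge: Folded stainless step shelf, fixed to the bench, turned up to about 0.2 rad. Deck 340 mm long (own y), 150 mm deep (own x), top 60 mm above the bench; front and both ends open, no lip: it ends at own y = +170 and -170 mm. Back upstand (own +x, away from the robot): inner face 72 mm from the centre, 3 mm thick, top 22 mm above the deck. Origin: centre of its footprint, on the bench; z up.
- tray: The empty work tray: open plastic tray, 212 mm (own x) by 156 mm (own y) over the rim, 45 mm high, loose on the bench some 80 to 110 mm beyond one end of the ledge, either the left (+y) or the right (-y) one; it tells which end. Origin: centre of its underside.
- articulator: A dental articulator (aluminium frame holding an upper and a lower plaster jaw), 130 mm (own x) by 96 mm (own y), 122 mm high, loose on the bench beyond the other end of the ledge. Leave alone. Origin: on the bench, below its middle.
- cast: A loose plaster cast of a jaw with teeth, 63 by 60 mm, 26 mm high, on the bench behind the upstand. Leave alone. Origin: centre of its underside.
- spatula: A mixing spatula with wooden handle, 220 mm long (own x), 14 mm high, lying on the bench in front of the ledge, roughly along it. Leave alone. Origin: on the bench, below its middle.
Mind the look-alikes: they are no part of the job. What is meant by the slab is not blue or green, and is the smaller of those in its own colour.

How it is judged:
At the end, for the whole second after the job is handed in: The slab lies flat and still on the deck, its long back edge against the upstand (gap under 6 mm, square within 4 degrees), and 20 to 40 mm of its length sticks out past the end of the ledge on the tray's side (((y of tray in the frame of ledge above 0 m and y of slab in the frame of ledge between 0.115 and 0.135 m) or (y of tray in the frame of ledge below 0 m and y of slab in the frame of ledge between -0.135 and -0.115 m)) and x of slab in the frame of ledge between 0.021 and 0.031 m and angle between the x axis of slab and the x axis of ledge, either way round below 0.07 rad and z of slab in the frame of ledge between 0.057 and 0.063 m and angle between slab's own z axis and vertical below 0.04 rad and linear speed of slab below 0.01 m/s); the robot touches nothing.
It fails at once if the slab is lifted or tipped (more than 8 mm off the deck, or tilted more than 6 degrees) (z of slab in the frame of ledge above 0.068 m or angle between slab's own z axis and vertical above 0.105 rad).
It fails at once if the slab falls off the ledge (z of slab in the frame of ledge below 0.045 m).
It fails at once if the tray, articulator, cast or spatula is moved more than 15 mm (distance of any of tray, articulator, cast, spatula from where it was at the start of the episode above 0.015 m).
It also fails if it takes over 72 s, if anything falls off the work surface, if the arm or the gripper's body presses on something with over 40 N, if the wrist force passes 120 N, or if a joint passes its speed limit or range.

## Working session

There is one attempt and no reset: what is moved stays moved. The work goes in short steps, each a Python script; the robot and the scene stay as the last script left them, time stands still between calls to the robot, and variables do not carry over. Pictures are saved under pics/ and viewed, and the job is handed in when it is done.

```bash
ls; mkdir -p pics
python3 - <<'E'
from station import env, effector, solver, viewer, workorder, search_frame, tip_of
import cv2,numpy as np
for c in ["scene","top"]:
    p,d=viewer.read_camera(c)
    cv2.imwrite(f"pics/{c}0.png",p[:,:,::-1]); np.save(f"pics/{c}0.npy",d)
    i=viewer.camera_info(c); print(c,i)
    for n in ["slab","ledge","tray","articulator","cast","spatula"]:
        for f in (search_frame,tip_of):
            print(n,f.__name__,[(np.round(r["at"],3).tolist(),round(r["score"],2)) for r in f(c,n)])
print(env.sense())
E
```

```text
pics
scene {'intrinsics': array([[470.29658324,   0.        , 321.74394705],
       [  0.        , 470.29658324, 199.2252627 ],
       [  0.        ,   0.        ,   1.        ]]), 'eye': array([ 1.31057277, -0.58288232,  0.87265715]), 'rotation': array([[ 0.62988463, -0.49678982,  0.59703034],
       [ 0.77668102,  0.40630583, -0.48133373],
       [-0.00345521,  0.76688685,  0.64177303]])}
slab call [([0.277, 0.208, 0.001], 0.97), ([0.821, -0.099, 0.006], 0.89), ([0.59, -0.005, 0.07], 0.63), ([0.777, 0.282, 0.006], 0.56)]
slab call [([0.813, -0.092, 0.001], 0.84), ([0.77, 0.286, 0.001], 0.81), ([0.583, 0.0, 0.062], 0.62), ([0.276, 0.215, -0.004], 0.59)]
ledge call [([0.62, 0.045, 0.06], 0.89)]
ledge call [([0.587, 0.041, -0.002], 0.71)]
tray call []
tray call [([0.624, -0.299, 0.002], 0.63)]
articulator call [([0.571, 0.374, 0.072], 0.87)]
articulator call [([0.552, 0.391, -0.003], 0.73)]
cast call [([0.745, 0.051, 0.016], 0.77)]
cast call [([0.737, 0.053, -0.001], 0.9)]
spatula call [([0.451, 0.052, 0.007], 0.64)]
spatula call [([0.45, 0.082, -0.002], 0.63)]
top {'intrinsics': arra
[... 1173 characters left out ...]
'joint_velocities': array([ 7.10174934e-04,  9.45020745e-05,  7.11559552e-04, -8.26272832e-04,
        9.71870403e-04,  1.62044223e-03,  1.37986037e-03]), 'tau': array([-1.33544481e-04, -5.20433164e+01, -1.27760155e-02, -2.44044256e+01,
       -5.67025063e-02,  1.15871499e-02,  2.19701360e-05]), 'ee_pos': array([0.2391906 , 0.60438972, 0.21459512]), 'tcp_rot': array([[ 9.29806217e-01,  1.11449718e-05,  3.68049451e-01],
       [-3.68049451e-01,  7.69653548e-06,  9.29806217e-01],
       [ 7.52995837e-06, -1.00000000e+00,  1.12581873e-05]]), 'wrist_force': array([0.17138303, 0.27007439, 1.08820338]), 'moment': array([-0.01157023, -0.00645949, -0.02120562]), 'gripper_width': 0.09182881641292755}
```

View pics/scene0.png

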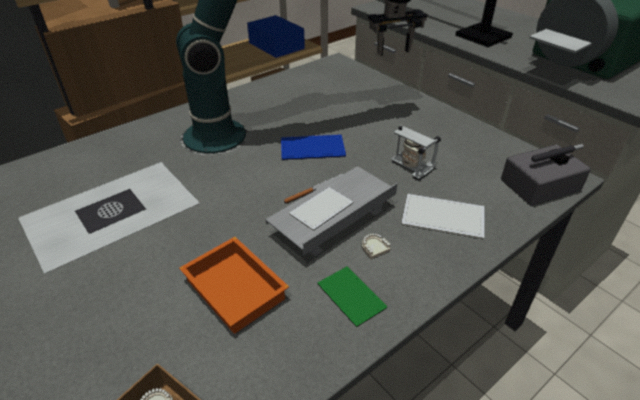

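View pics/top0.png

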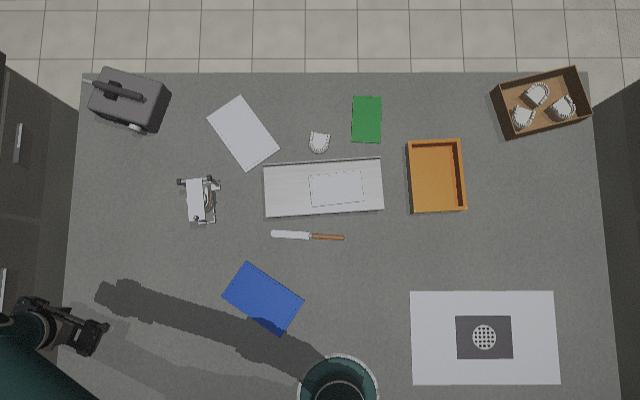

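In the scene view, the slab-like plates are white on the ledge (322,207), larger white on the bench (444,216), blue (313,147) and green (351,295). In the top view they are at (337,188), (243,132), (263,298) and (366,119). The white plate on the ledge fits: it is neither blue nor green, it is the smaller of the two whites, and it lies on the deck. The orange tray is at top (437,176), on the -y side. I'll confirm in an enlarged crop.

```bash
cat > h.py <<'E'
from station import env, effector, solver, viewer, workorder, search_frame, tip_of
import cv2,numpy as np
def pix(cam,uv,z):
    i=viewer.camera_info(cam);K=i["intrinsics"];R=i["rotation"];e=i["eye"]
    uv=np.atleast_2d(uv).astype(float)
    r=np.c_[(uv[:,0]-K[0,2])/K[0,0],-(uv[:,1]-K[1,2])/K[1,1],-np.ones(len(uv))]@R.T
    return e+r*((z-e[2])/r[:,2])[:,None]
def proj(cam,P):
    i=viewer.camera_info(cam);K=i["intrinsics"];R=i["rotation"];e=i["eye"]
    c=(np.atleast_2d(P)-e)@R
    return np.c_[K[0,2]+K[0,0]*c[:,0]/-c[:,2],K[1,2]-K[1,1]*c[:,1]/-c[:,2]]
def cloud(cam,d):
    i=viewer.camera_info(cam);K=i["intrinsics"];R=i["rotation"];e=i["eye"]
    v,u=np.mgrid[0:400,0:640]
    c=np.stack([(u-K[0,2])/K[0,0]*d,-(v-K[1,2])/K[1,1]*d,-d],-1)
    return c@R.T+e
E
python3 - <<'E'
from h import *
a=cv2.imread("pics/top0.png")[150:225,255:395]
b=cv2.imread("pics/scene0.png")[165:260,260:400]
f=lambda im:cv2.resize(cv2.normalize(im,None,0,255,cv2.NORM_MINMAX),None,fx=5.5,fy=5.5,interpolation=cv2.INTER_CUBIC)
g=a.copy(); a2=np.clip((a.astype(float)-110)*2.2,0,255).astype(np.uint8)
cv2.imwrite("pics/crop_top.png",f(a2)); cv2.imwrite("pics/crop_scene.png",f(b))
d=np.load("pics/top0.npy");P=cloud("top",d)
print(np.round(P[200,265:385:6],3)[:, 2]); print(np.round(P[185,255:400:4,2],4))
print(np.round(P[150:222:2,300],4)[:,[0,2]].tolist())
E
```

```text
[0.064 0.059 0.066 0.064 0.056 0.062 0.062 0.061 0.067 0.062 0.069 0.067
 0.067 0.064 0.067 0.063 0.068 0.06  0.06  0.061]
[ 1.1000e-03  1.0000e-04  2.0000e-04  6.1600e-02  5.9300e-02  6.0600e-02
  6.1100e-02  5.8500e-02  6.0900e-02  6.3600e-02  6.0000e-02  6.0100e-02
  6.4900e-02  6.2000e-02  6.5900e-02  6.2800e-02  6.9700e-02  6.8600e-02
  6.4000e-02  6.7700e-02  6.6500e-02  6.7600e-02  7.1000e-02  6.7400e-02
  6.1900e-02  6.1000e-02  7.0300e-02  6.3600e-02  5.8700e-02  6.2700e-02
  1.2733e+00  5.9300e-02  2.1000e-03 -1.1000e-03 -5.0000e-04  5.2000e-03
  4.2000e-03]
[[0.7151, -0.0007], [0.7075, 0.0039], [0.7032, -0.0036], [0.6977, -0.0065], [0.6896, 0.0004], [0.6835, -0.0006], [0.657, 0.0798], [0.6552, 0.0633], [0.6506, 0.0579], [0.6449, 0.0568], [0.6377, 0.0621], [0.6313, 0.0643], [0.6258, 0.0625], [0.6203, 0.0605], [0.6134, 0.0653], [0.609, 0.0579], [0.6027, 0.06], [0.5969, 0.0593], [0.5905, 0.0622], [0.5842, 0.0645], [0.5784, 0.0643], [0.5735, 0.059], [0.568, 0.0573], [0.5609, 0.0646], [0.5561, 0.0584], [0.5502, 0.0588], [0.5444, 0.0587], [0.5382, 0.0618], [0.5327, 0.0593], [0.5269, 0.0595], [0.5208, 0.0621], [0.5152, 0.0612], [0.5103, 0.0542], [0.511, 0.0005], [0.505, 0.0001], [0.4989, 0.0006]]
```

View pics/crop_top.png

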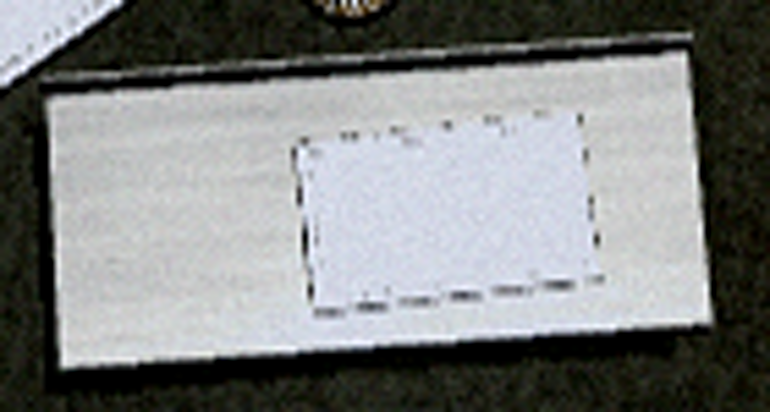

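View pics/crop_scene.png

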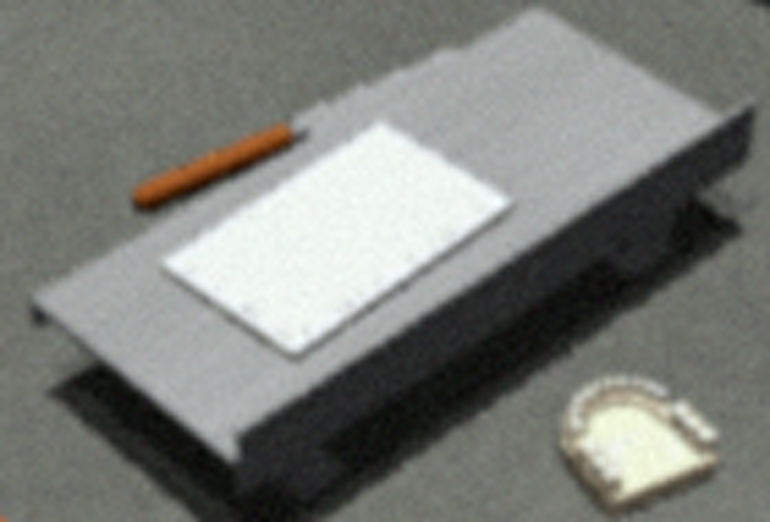

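The crops confirm it: a white plate lies on the deck, outlined against the steel. In the top crop, its corners are at (296,140), (580,114), (601,280) and (315,312). The deck's front corners are at (62,368) and (712,324), and the upstand's top ends are at (43,78) and (692,38). Next I'll turn these into poses.

```bash
cat >> h.py <<'E'
def fitrect(obs,cam,model,z,x0):
    from scipy.optimize import least_squares
    def P(x): c,s=np.cos(x[2]),np.sin(x[2]); return np.c_[model@np.array([[c,s],[-s,c]])+x[:2],z*np.ones(len(model))] if np.isscalar(z) else np.c_[model@np.array([[c,s],[-s,c]])+x[:2],z]
    r=least_squares(lambda x:(proj(cam,P(x))-obs).ravel(),x0); return r.x,r.fun.reshape(-1,2)
E
python3 - <<'E'
from h import *
u=lambda L,o:(np.array(L,float)+.5)/5.5-.5+o
# top: deck front corners + upstand top outer ends; corner order
led=np.array([[-.078,.17],[-.078,-.17],[.075,.17],[.075,-.17]])
o=u([[62,368],[712,324],[43,78],[692,38]],[255,150])
w=pix("top",o,0.06);w[2:]=pix("top",o[2:],.082)
print(np.round(w,4), np.linalg.norm(w[0]-w[1]),np.linalg.norm(w[2]-w[3]),np.linalg.norm((w[0]-w[2])[:2]))
for fx in (-.075,-.078):
    led[:2,0]=fx
    print("ledge top",fitrect(o,"top",led,np.array([.06,.06,.082,.082]),[.587,.04,0]))
sl=np.array([[.045,.075],[.045,-.075],[-.045,-.075],[-.045,.075]])
o=u([[296,140],[580,114],[601,280],[315,312]],[255,150])
w=pix("top",o,.066);print(np.round(w,4),[np.linalg.norm(w[i]-w[i-1]) for i in range(4)])
print("slab top",fitrect(o,"top",sl,.066,[.585,0,0]))
o=u([[512,203],[296,357],[163,265],[378,122]],[260,165])
w=pix("scene",o,.066);print(np.round(w,4),[np.linalg.norm(w[i]-w[i-1]) for i in range(4)])
print("slab scene",fitrect(o[:],"scene",sl,.066,[.585,0,0]))
o=u([[33,300],[540,8],[237,435],[752,105]],[260,165])
led=np.array([[-.075,-.17],[-.075,.17],[.075,-.17],[.075,.17]])
print("ledge scene",fitrect(o,"scene",led,np.array([.06,.06,.082,.082]),[.585,0,0]))
E
```

```text
[[ 0.5027  0.2005  0.06  ]
 [ 0.5246 -0.1373  0.06  ]
 [ 0.6516  0.21    0.082 ]
 [ 0.672  -0.1275  0.082 ]] 0.3385263406958725 0.3381724951392443 0.14919958410398967
ledge top (array([0.58776733, 0.0363991 , 0.06304117]), array([[-0.30420228,  0.17477927],
       [ 0.23476946,  0.33474718],
       [-0.26642515, -0.104825  ],
       [ 0.33945913, -0.44098901]]))
ledge top (array([0.58929622, 0.03649411, 0.06304316]), array([[-0.28056519,  0.68542102],
       [ 0.28017217,  0.84156265],
       [-0.28930897, -0.62644109],
       [ 0.29387742, -0.95918288]]))
[[ 0.6218  0.0793  0.066 ]
 [ 0.6353 -0.0698  0.066 ]
 [ 0.547  -0.0794  0.066 ]
 [ 0.5307  0.0692  0.066 ]] [np.float64(0.09165197542395254), np.float64(0.14973110259608355), np.float64(0.0888198720080582), np.float64(0.14942993755966538)]
slab top (array([ 5.83737676e-01, -1.93726223e-04,  1.02436126e-01]), array([[ 0.09030956,  0.33879008],
       [ 0.11885854, -0.2800035 ],
       [ 0.01627253,  0.13577728],
       [-0.22269965, -0.19615501]]))
[[ 0.6195  0.0798  0.066 ]
 [ 0.638  -0.0676  0.066 ]
 [ 0.5493 -0.0773  0.066 ]
 [ 0.5301  0.0699  0.066 ]] [np.float64(0.08999186281294869), np.float64(0.14860158100180162), np.float64(0.08919522601779278), np.float64(0.14845227727179539)]
slab scene (array([0.58415726, 0.00127865, 0.1249591 ]), array([[ 0.41198442, -0.23769365],
       [ 0.07760533,  0.01422436],
       [-0.55684331,  0.14113074],
       [ 0.08031289, -0.00882709]]))
ledge scene (array([0.58843198, 0.0379444 , 0.06048986]), array([[-0.72146817, -0.05728865],
       [-0.37058346,  0.10470942],
       [ 0.11803416,  0.04154212],
       [ 0.97323942, -0.35279548]]))
```

Ledge pose: (0.588, 0.037), yaw about 0.062. The two cameras agree to about 2 mm, and the measured sizes come out at 338 mm and 150×90. In the ledge frame the slab is at about (-0.006, -0.037) with +0.05 rad skew. The tray is on -y, so the target is (0.027, -0.125). The plan has three pushes:
1. Square the slab against the upstand with the open fingers on its front edge.
2. Push the +y end along the ledge with the fingers shut.
3. Re-square it.

```bash
cat >> h.py <<'E'
C=np.array([.588,.0372]);Y=.062
def L(x,y,z):
    c,s=np.cos(Y),np.sin(Y);return np.array([C[0]+c*x-s*y,C[1]+s*x+c*y,z])
def toL(p):
    c,s=np.cos(Y),np.sin(Y);d=np.asarray(p)[:2]-C;return np.array([c*d[0]+s*d[1],-s*d[0]+c*d[1]])
c_,s_=np.cos(Y),np.sin(Y)
RX=np.array([[c_,0,-s_],[s_,0,c_],[0,-1,0.]])      # jaws along ledge y
RY=np.array([[s_,0,c_],[-c_,0,s_],[0,-1,0.]])      # jaws along ledge x
def st(m=""):
    s=env.sense();print(m,"t%.1f"%s["t"],"L",np.round(toL(s["ee_pos"]),4),"z%.4f"%s["ee_pos"][2],"F",np.round(s["wrist_force"],1));return s
E
python3 - <<'E'
from h import *
st()
env.reach(L(-.074,-.035,.20),RX); st("above")
env.movel(L(-.074,-.035,.075),rate=.15); st("low")
for z in (.069,.066,.064,.0625): env.movel(L(-.074,-.035,z),rate=.05); st()
for c in ["scene","top"]:
    p,d=viewer.read_camera(c); cv2.imwrite(f"pics/{c}1.png",p[:,:,::-1])
a=cv2.imread("pics/scene1.png")[120:270,220:420];cv2.imwrite("pics/s1c.png",cv2.resize(a,None,fx=4,fy=4,interpolation=cv2.INTER_CUBIC))
E
```

```text
t1.3 L [-0.313   0.5877] z0.2146 F [0.2 0.3 1.1]
above t3.7 L [-0.0738 -0.0341] z0.2000 F [ 0.2  0.4 -0.8]
low t4.7 L [-0.0734 -0.035 ] z0.0756 F [ 0.   0.8 -0.5]
 t4.9 L [-0.0739 -0.0349] z0.0692 F [0.1 0.6 0.3]
 t5.2 L [-0.0741 -0.035 ] z0.0659 F [-0.7  0.5  0.4]
 t5.4 L [-0.0741 -0.035 ] z0.0639 F [-0.8  0.1 -0.2]
 t5.7 L [-0.0741 -0.035 ] z0.0624 F [-0.5  0.5  0.2]
```

View pics/s1c.png

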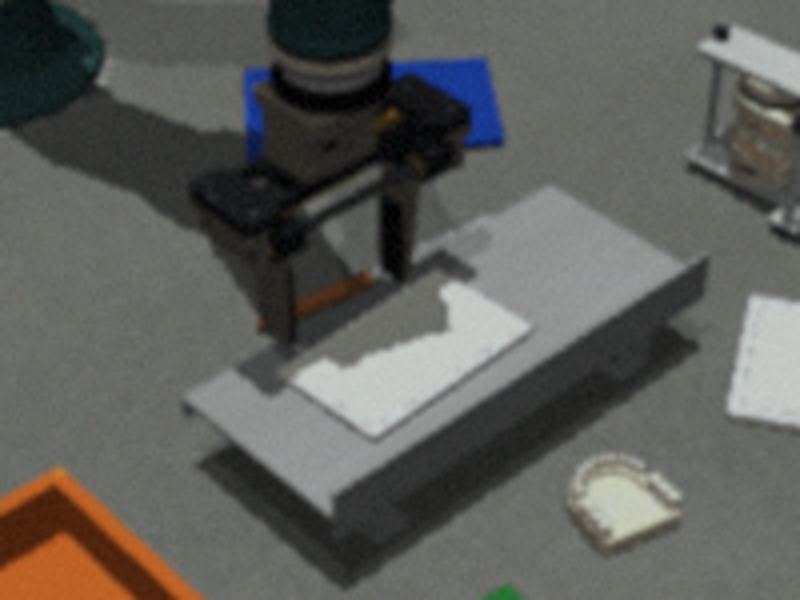

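The crop shows both fingertips at the front deck edge, (285,340) and (395,270), just in front of the slab's long edge with no contact force. Now I'll push back.

Run:
```python
from h import *
env.movel(L(-.074,-.035,.0618),rate=.05); st()
env.movel(L(-.05,-.035,.0618),rate=.04); st()
env.movel(L(-.034,-.035,.0618),rate=.04); st()
for x in np.arange(-.033,-.020,.001):
    env.movel(L(x,-.035,.0618),rate=.02); s=st()
    if s["wrist_force"][0]<-5: break
for c in ["scene","top"]:
    p,d=viewer.read_camera(c); cv2.imwrite(f"pics/{c}2.png",p[:,:,::-1])
a=cv2.imread("pics/scene2.png")[120:270,220:420];cv2.imwrite("pics/s2c.png",cv2.resize(a,None,fx=4,fy=4,interpolation=cv2.INTER_CUBIC))
```

```text
t6.0 L [-0.074 -0.035] z0.0618 F [ 0.1 -0.2 -0.2]
 t6.8 L [-0.0498 -0.0351] z0.0618 F [ 0.7 -0.   0.1]
 t7.3 L [-0.0335 -0.035 ] z0.0618 F [-0.2 -0.2 -0.5]
 t7.6 L [-0.0329 -0.035 ] z0.0619 F [ 0.5 -0.  -0.2]
 t7.8 L [-0.0321 -0.035 ] z0.0618 F [-0.4 -0.9  0.1]
 t8.1 L [-0.0314 -0.035 ] z0.0617 F [-2.3 -0.1  0.6]
 t8.3 L [-0.0298 -0.035 ] z0.0617 F [-1.3  0.1  0.7]
 t8.6 L [-0.0288 -0.035 ] z0.0618 F [-0.9  0.6 -0. ]
 t8.8 L [-0.0281 -0.035 ] z0.0618 F [-2.   0.5  0.5]
 t9.1 L [-0.028 -0.035] z0.0617 F [-4.3 -0.2  3.3]
 t9.3 L [-0.0279 -0.0351] z0.0616 F [-7.1 -0.4  5.2]
```

View pics/s2c.png

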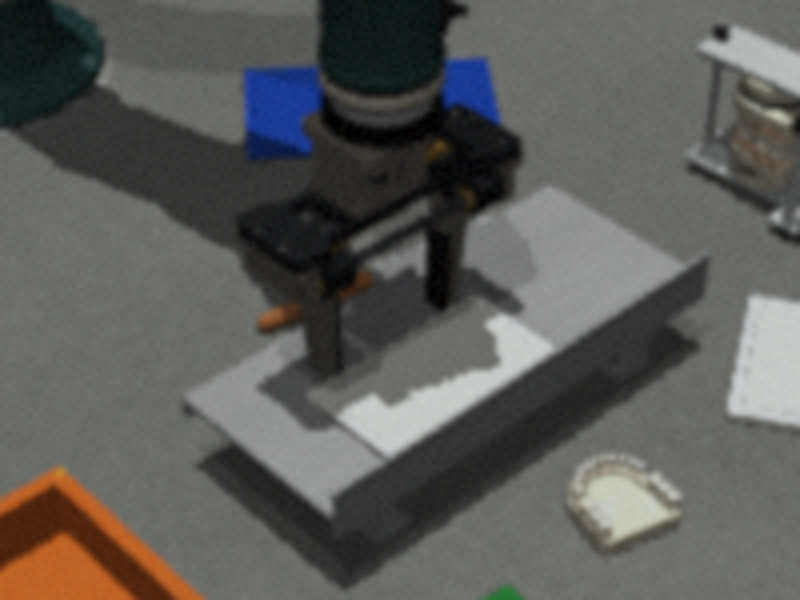

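The force rose exactly at the predicted x = -0.028, so the slab is flush against the upstand, and the picture agrees: its back edge runs along the upstand to (385,455). Next comes the push on the +y end.

Run:
```python
from h import *
env.movel(L(-.029,-.035,.0618),rate=.02);env.movel(L(-.045,-.035,.0618),rate=.08)
env.movel(L(-.045,-.035,.13),rate=.15); effector.grasp(5); st("shut")
env.reach(L(.024,.085,.13),RY); s=st("end"); print(s["gripper_width"])
env.movel(L(.024,.085,.066),rate=.12); env.movel(L(.024,.085,.0618),rate=.04); st()
for y in (.06,.0,-.025):
    env.movel(L(.024,y,.0618),rate=.04); st()
env.movel(L(.024,-.0385,.0618),rate=.02);st()
env.pause(.3)
env.movel(L(.024,-.030,.0618),rate=.05); env.movel(L(.024,.06,.0618),rate=.15)
env.movel(L(.0,.13,.15),rate=.15)
for c in ["scene","top"]:
    p,d=viewer.read_camera(c); cv2.imwrite(f"pics/{c}3.png",p[:,:,::-1])
st()
a=cv2.imread("pics/scene3.png")[120:270,220:420];cv2.imwrite("pics/s3c.png",cv2.resize(a,None,fx=4,fy=4,interpolation=cv2.INTER_CUBIC))
a=cv2.imread("pics/top3.png")[150:225,255:395];a=np.clip((a.astype(float)-90)*1.8,0,255).astype(np.uint8);cv2.imwrite("pics/t3c.png",cv2.resize(a,None,fx=5.5,fy=5.5,interpolation=cv2.INTER_CUBIC))
```

```text
shut t12.0 L [-0.045 -0.035] z0.1300 F [0.8 0.2 0.4]
end t13.4 L [0.0238 0.0845] z0.1300 F [-0.3 -0.7 -0.2]
0.0004387609235890881
 t14.3 L [0.0242 0.0851] z0.0621 F [-0.7 -0.3 -0.5]
 t15.1 L [0.024  0.0602] z0.0618 F [ 0.2  0.2 -0.6]
 t16.8 L [ 0.0241 -0.    ] z0.0618 F [ 0.7 -0.6  0.5]
 t17.6 L [ 0.024  -0.0254] z0.0618 F [ 0.1  0.  -0.1]
 t18.4 L [ 0.0241 -0.0388] z0.0618 F [-0.7 -0.1 -0.2]
 t20.8 L [-0.0003  0.1289] z0.1492 F [-0.5 -0.5 -0.8]
```

View pics/s3c.png

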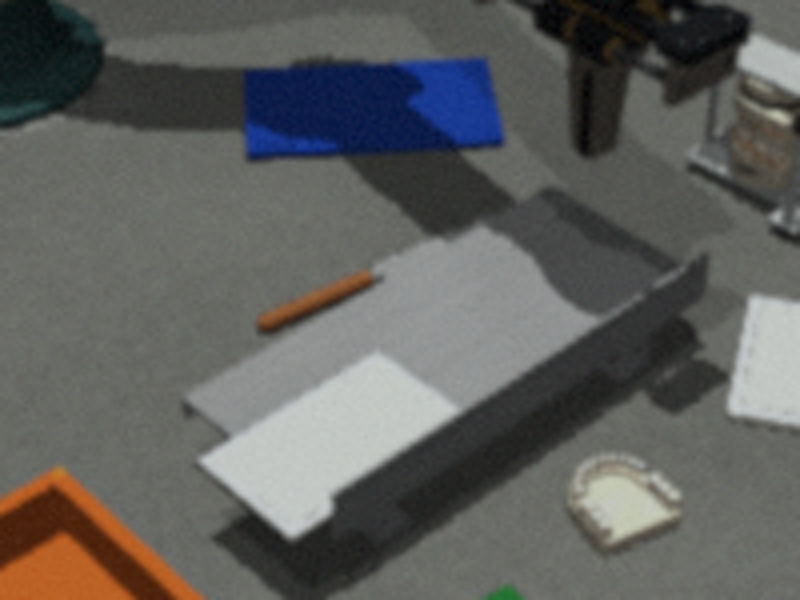

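View pics/t3c.png

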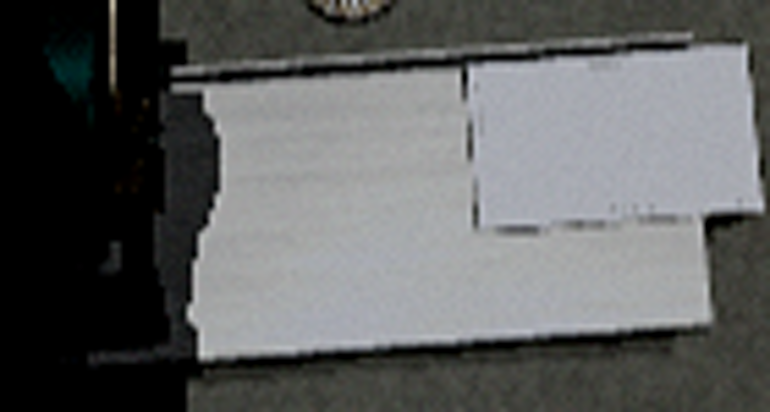

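Run:
```python
from h import *
u=lambda L,o:(np.array(L,float)+.5)/5.5-.5+o
sl=np.array([[.045,.075],[.045,-.075],[-.045,-.075],[-.045,.075]])
x,r=fitrect(u([[466,66],[748,43],[764,212],[477,229]],[255,150]),"top",sl,.066,[.6,-.1,0]); print(toL(x),x[2]-Y,np.abs(r).max())
v=lambda L:(np.array(L,float)+.5)/4-.5+[220,120]
x,r=fitrect(v([[290,540],[198,461],[379,352]]),"scene",sl[1:],.066,[.6,-.1,0]); print(toL(x),x[2]-Y,np.abs(r).max())
```

```text
[ 0.02714933 -0.12653151] 0.0045826324397677115 0.4837522894733297
[ 0.02846975 -0.12569064] -0.003023723565840908 0.28208442213133367
```

Both cameras put the slab at ledge x of about 0.027, y of about -0.126 and skew under 0.005 rad, and the fingertip stop implies y = -0.124. All three are well inside the limits, so I'll skip the re-squaring. I'll check that the other things haven't moved, then hand in.

Run:
```python
from h import *
p,d=viewer.read_camera("scene"); a=cv2.imread("pics/scene0.png")[:,:,::-1]; b=cv2.imread("pics/scene3.png")[:,:,::-1]
for n in ["tray","articulator","cast","spatula"]: print(n,[np.round(r["at"],3).tolist() for r in tip_of("scene",n)])
print("slab area change since last pic",np.abs(p[200:260,265:340].astype(int)-b[200:260,265:340]).mean())
def sh(y0,y1,x0,x1):
    m=cv2.matchTemplate(np.ascontiguousarray(p[y0-6:y1+6,x0-6:x1+6]),np.ascontiguousarray(a[y0:y1,x0:x1]),cv2.TM_CCOEFF_NORMED);q=cv2.minMaxLoc(m);return q[1],(q[3][0]-6,q[3][1]-6)
print("tray",sh(250,330,180,250),"cast",sh(232,260,360,392),"artic",sh(150,178,390,440),"spat",sh(185,203,283,314))
st(); workorder.finish_job()
```

```text
tray [[0.629, -0.296, 0.001]]
articulator [[0.556, 0.388, -0.002]]
cast [[0.739, 0.052, -0.003]]
spatula [[0.451, 0.083, -0.001]]
slab area change since last pic 2.112740740740741
tray (0.9967328906059265, (0, 0)) cast (0.9972809553146362, (0, 0)) artic (0.96305912733078, (0, 0)) spat (0.94932621717453, (0, 0))
 t21.0 L [-1.000e-04  1.295e-01] z0.1496 F [-0.5  0.5  0.7]
the job is handed in; nothing more can be done
```

I slid the slab (the smaller white plate, on the ledge) back against the upstand with the two open fingertips, using up to about 7 N. Then I pushed its +y end along the ledge with the fingers shut, until about 30 mm stuck out on the tray's side (-y). I handed the job in at t ≈ 21 s; it reports no verdict.

**Slab position (last checks):**

| Check | x (m) | y (m) | Skew (rad) |
|---|---|---|---|
| Top camera | 0.027 | -0.1265 | +0.005 |
| Scene camera | 0.028 | -0.126 | -0.003 |
| Fingertip stop | – | -0.124 | – |
| Allowed | 0.021 to 0.031 | -0.135 to -0.115 | below 0.07 |

- **Disagreement:** the sources differ by 1–3 mm. The scene camera's x is about 1 mm more than the upstand allows, which is within calibration error.
- **Slab flat and still:** it looked flat in the pictures and unchanged between the last two; I did not measure its tilt.
- **Other things:** the tray, articulator, cast and spatula showed no shift in the picture.
- **Robot:** the gripper was clear of everything, at z = 0.15 m.
- **Skipped step:** I left out the planned final re-squaring, because the slab was already square.

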